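# Snap a project case's cover shut, corner by corner

### The job

The cover of the pink electronics case on the bench is not fully on: some of its four corner sections still stand proud. With closed fingertips, press round the cover until all four corner sections have clicked down shut, then move clear. Only press: leave the case standing where it is, never lifting or shoving it, and do not disturb the pliers, wire strippers, circuit board and spool around it.

Things in the scene. Friction and masses are not known exactly. Their poses are not given: they have to be found in the camera images.
- case: Pink plastic electronics case, loose, 140 (x) x 110 (y) mm, about 0.75 kg; origin at the centre of its underside, z up. Its cover's four corners are separate L-shaped pink sections, 52 mm along x, 38 mm along y, arms 20 mm wide, moving only straight up or down. An open section's top is 55 mm above the bench, a shut one's 49 mm; the slotted panel and fixed mid-side pieces between them, 46 mm.
- corner_a (a point): Point on the top face of the cover's corner section A (the case's +x +y corner), in the middle of the 20 x 20 mm square where its arms meet, 10 mm in from both outer faces; moves with it: 55 mm above the bench when open, 49 mm when shut (give or take 0.5). Pressing straight down takes 8 to 10 N to start it, then less; past half-way (3 mm) it snaps shut by itself and stays; let go before that it springs back.
- corner_b (a point): Point on the top face of the cover's corner section B (the case's -x +y corner), in the middle of the 20 x 20 mm square where its arms meet, 10 mm in from both outer faces; moves with it: 55 mm above the bench when open, 49 mm when shut (give or take 0.5). Pressing straight down takes 8 to 10 N to start it, then less; past half-way (3 mm) it snaps shut by itself and stays; let go before that it springs back.
- corner_c (a point): Point on the top face of the cover's corner section C (the case's -x -y corner), in the middle of the 20 x 20 mm square where its arms meet, 10 mm in from both outer faces; moves with it: 55 mm above the bench when open, 49 mm when shut (give or take 0.5). Pressing straight down takes 8 to 10 N to start it, then less; past half-way (3 mm) it snaps shut by itself and stays; let go before that it springs back.
- corner_d (a point): Point on the top face of the cover's corner section D (the case's +x -y corner), in the middle of the 20 x 20 mm square where its arms meet, 10 mm in from both outer faces; moves with it: 55 mm above the bench when open, 49 mm when shut (give or take 0.5). Pressing straight down takes 8 to 10 N to start it, then less; past half-way (3 mm) it snaps shut by itself and stays; let go before that it springs back.
- pliers: Loose long-nose pliers with blue handles, 150 mm long along x, 54 mm wide, 14 mm high, lying beside the case's +y side, 128 mm or more from its middle; origin under the pivot.
- strippers: Loose wire strippers with red handles, 158 mm long along x, 54 mm wide, 14 mm high, beside the case's -y side, 128 mm or more from its middle; origin under the pivot.
- board: Loose bare circuit board with parts on it, 50 x 42 mm, 17 mm high, beyond the case's +x side; origin under its centre.
- spool: Loose grey spool, 52 mm across, 33 mm high, standing beyond the case's -x side; origin under its centre.
Not all that is in view belongs to the job. Of the things shaped like the case, the pink one is meant.

How it is judged:
By the outcome, as a careful person would: the job done as asked, in the order asked, and still so for the second after the job is handed in, with the robot touching nothing.
It also fails if it takes over 35 s, if anything falls off the work surface, if the arm or the gripper's body presses on something with over 40 N, if the wrist force passes 120 N, or if a joint passes its speed limit or range.

### The arm

A 6-joint arm with a two-finger parallel gripper is mounted at the origin on the work surface. World frame = base frame: x ahead of the robot, y to its left, z up, the work surface at z = 0. Lengths are in m, angles in rad, forces in N, time in s.
With the tool pointing down it reaches from about 0.35 to 0.775 m from the base axis. Payload 7.3 kg.
Tool frame: the origin (TCP) lies midway between the tips of the shut fingers; the grasp point (between the pads) lies r.tcp_to_grasp behind it (r.tcp_to_grasp is the distance from the TCP to the grasp point, in m); z points along the fingers, y is the line along which they close (so a half turn about z gives the same grasp; the last joint's range is limited). The gripper opens to 92 mm and grips with 3 to 60 N. Pads are 19 mm wide; open, the fingers measure 130 mm over their backs; the gripper's body (75 mm by 190 mm) begins 47 mm behind the grasp point.
Start: joints at [1.059, 0.342, 1.524, -0, 1.275, -0.146], TCP at [0.188, 0.49, 0.227] pointing down, gripper open.
Joint ranges: [-2.53, 2.53], [-0.77, 2.02], [0.04, 2.7], [-1, 4.14], [0.28, 2.66], [-3.11, 3.11]. Speed limits (rad/s): [2.57, 2.57, 3.14, 3.14, 3.14, 3.14].

### API

Orientations are given as [roll, pitch, yaw] about the fixed x, y, z axes, in that order (R = Rz(yaw) Ry(pitch) Rx(roll)).
In Python, from workcell import r gives the robot as it stands. Calls block until the motion is done:
- r.reach(position, orientation): joint-space move of the TCP to a pose.
- r.servo_line(position, attitude=None, velocity=0.15): straight line of the TCP; attitude=None keeps the orientation; velocity is the mean speed in m/s.
- r.goto_joints(angles): joint-space move.
- r.command_gripper(opening, strength=None): opening from 0.0 (shut) to 1.0 (fully open); strength is the grip in N (None keeps the last); returns when the fingers have stopped.
- r.hold(seconds).
- r.inverse_kinematics(position, orientation): joint angles nearest the present ones, or None.
- r.observe(): the state.
- r.read_camera(name): name is "side" or "top" or "wrist"; returns the picture (420x560x3 uint8, red, green, blue); there is no depth.
- r.get_calibration(name): a dict with "fx", "fy", "cx", "cy" (pixels), "extrinsics" (4x4, takes a point from world to camera coordinates). Camera axes: x right, y up, looking along -z (the intrinsics and any distortion apply to the point x, -y, -z); pixel columns grow to the right and rows downward; lengths in m; the calibration is good to about 2 mm. A picture is of the moment at which its call begins: read the wrist's pose just before it. get_calibration takes no time and is no camera call; for the wrist camera it gives the pose at the moment of the call.
A pose or a line that the arm cannot do raises r.MotionError and nothing moves.
- r.hand_in(): hands the job in; it is judged then, once.
Trained networks look in the newest picture that a camera, given by its name, has taken for a name from the list of things; names that differ only in an ending like _2 or _b are one class to them, and where a whole thing is asked for, a point or a joint stands for the part that bears it (a point fixed in the world has none). Each returns a list of dicts, best first, with "p" (0 to 1); they miss things now and then, are a little off and sometimes report something else, mostly with a low value. They report only what shows in the picture. A call takes as long as a camera call. They do not tell look-alikes from the thing itself.
- r.find_in(name, camera): "location" ([x, y, z] in m, in world coordinates, good to about 4 mm: the middle of the surface that is visible of it).
- r.silhouettes(name, camera): "mask" (420x560 bool, what is visible of it).
- r.place_of(name, camera): "location" ([x, y, z] in m, in world coordinates, good to about 4 mm: a listed point, or the origin of a listed thing).
The state is a dict: "clock": time; "joint_positions": joint angles; "dq": joint speeds; "tau": joint torques, N m; "eef_pos": TCP position; "eef_rot": TCP orientation; "ft_force": force on the tool from outside, world axes, zero at the start; "moment": the same for the moment, N m; "opening": opening from 0.0 (shut) to 1.0 (fully open); "finger_force": force on a finger pad.
Only numpy, scipy, OpenCV 4.12 (cv2) and the standard library are available. Lean on these libraries where they do the work, as an engineer would, in place of code of your own. Each camera call takes 0.05 s, during which the arm holds its last target. There are 200 camera calls.

## Working session

There is one attempt and no reset: what is moved stays moved. The work goes in short steps, each a Python script; the robot and the scene stay as the last script left them, time stands still between calls to the robot, and variables do not carry over. Pictures are saved under pics/ and viewed, at most 10 in all, crops included, and the job is handed in when it is done.

```bash
mkdir -p pics
python3 - <<'E'
from workcell import r
import cv2,numpy as np
for c in("top","side"):
    im=r.read_camera(c); cv2.imwrite(f"pics/{c}0.png",im[:,:,::-1])
    for n in("case","corner_a","corner_b","corner_c","corner_d"):
        print(c,n,[(np.round(d["location"],3).tolist(),round(d["p"],2)) for d in r.place_of(n,c)][:6])
k=r.get_calibration("top");print(k)
s=r.observe();print(s["clock"],s["eef_pos"],s["eef_rot"],s["ft_force"])
E
```

```text
top case [([0.456, 0.07, 0.001], 0.75), ([0.586, -0.484, -0.001], 0.69), ([0.579, -0.146, 0.001], 0.64), ([0.541, -0.213, 0.052], 0.21)]
top corner_a [([0.664, -0.472, 0.056], 0.89), ([0.57, -0.557, 0.049], 0.87), ([0.54, -0.21, 0.054], 0.84), ([0.437, -0.006, 0.059], 0.84), ([0.633, -0.094, 0.058], 0.81), ([0.386, 0.107, 0.054], 0.75)]
top corner_b [([0.664, -0.472, 0.056], 0.89), ([0.57, -0.557, 0.049], 0.87), ([0.54, -0.21, 0.054], 0.84), ([0.437, -0.006, 0.059], 0.84), ([0.633, -0.094, 0.058], 0.81), ([0.386, 0.107, 0.054], 0.75)]
top corner_c [([0.664, -0.472, 0.056], 0.89), ([0.57, -0.557, 0.049], 0.87), ([0.54, -0.21, 0.054], 0.84), ([0.437, -0.006, 0.059], 0.84), ([0.633, -0.094, 0.058], 0.81), ([0.386, 0.107, 0.054], 0.75)]
top corner_d [([0.664, -0.472, 0.056], 0.89), ([0.57, -0.557, 0.049], 0.87), ([0.54, -0.21, 0.054], 0.84), ([0.437, -0.006, 0.059], 0.84), ([0.633, -0.094, 0.058], 0.81), ([0.386, 0.107, 0.054], 0.75)]
side case [([0.453, 0.068, -0.0], 0.93), ([0.584, -0.145, -0.004], 0.84), ([0.588, -0.482, -0.005], 0.59)]
side corner_a [([0.627, -0.212, 0.052], 0.88), (
[... 554 characters left out ...]
], 0.69)]
side corner_d [([0.627, -0.212, 0.052], 0.88), ([0.659, -0.475, 0.057], 0.85), ([0.598, -0.41, 0.051], 0.81), ([0.434, -0.002, 0.052], 0.71), ([0.573, -0.557, 0.045], 0.7), ([0.516, 0.032, 0.056], 0.69)]
{'fx': 485.5568547932004, 'fy': 485.5568547932004, 'cx': 275.85235049457174, 'cy': 215.34993672226426, 'extrinsics': array([[ 0.02579683, -0.99958785,  0.01259546, -0.12768908],
       [ 0.99885878,  0.02628054,  0.03988071, -0.55434349],
       [-0.04019528,  0.01155229,  0.99912506, -1.09614568],
       [ 0.        ,  0.        ,  0.        ,  1.        ]])}
0.6 [0.18776049 0.49028004 0.22673147] [3.14153856e+00 4.40318721e-08 2.77577473e+00] [-0.21288692  0.96550529  0.93883723]
```

View pics/top0.png

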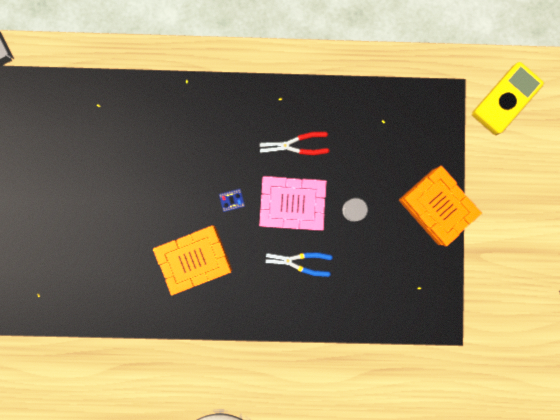

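View pics/side0.png

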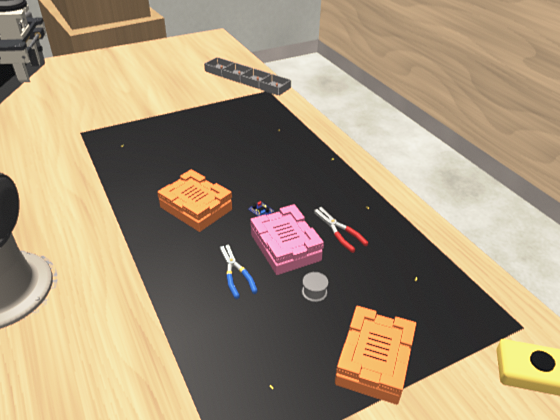

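The top view shows the pink case at pixel (293,203). The board at (231,200) is on its +x side and the pliers at (298,264) are on its +y side, so case yaw is about +90°. The orange cases are decoys. In the side view, some of the pink corner sections near (285,238) stand proud.

```bash
cat > h.py <<'E'
from workcell import r
import cv2,numpy as np
def pink(im):
    h=cv2.cvtColor(im,cv2.COLOR_RGB2HSV); m=cv2.inRange(h,(150,60,60),(178,255,255))
    n,l,s,_=cv2.connectedComponentsWithStats(cv2.morphologyEx(m,cv2.MORPH_CLOSE,np.ones((7,7))))
    return (l==1+s[1:,4].argmax()).astype(np.uint8)
def toplane(uv,k,z):
    E=k["extrinsics"];R,t=E[:3,:3],E[:3,3];c=-R.T@t
    d=np.c_[(uv[:,0]-k["cx"])/k["fx"],-(uv[:,1]-k["cy"])/k["fy"],-np.ones(len(uv))]@R
    return (c+d*((z-c[2])/d[:,2])[:,None])[:,:2]
def pose(cam,z=.05):
    k=r.get_calibration(cam);m=pink(r.read_camera(cam))
    c=max(cv2.findContours(m,cv2.RETR_EXTERNAL,cv2.CHAIN_APPROX_NONE)[0],key=len)[:,0].astype(float)
    rc=cv2.minAreaRect(toplane(c,k,z).astype(np.float32)*1000)
    b=cv2.boxPoints(rc)/1000; e=b[1]-b[0]; f=b[2]-b[1]
    if np.hypot(*f)>np.hypot(*e): e=f
    if e[1]<0:e=-e     # case +x ~ world +y
    return np.array(rc[0])/1000,np.arctan2(e[1],e[0]),rc[1]
E
python3 - <<'E'
from h import *
c,yaw,s=pose("top");print(c,yaw,s)
for z in(.2,.3):print(r.inverse_kinematics([c[0]-.06,c[1],z],[np.pi,0,yaw]),r.inverse_kinematics([c[0]-.06,c[1],z],[np.pi,0,yaw-np.pi/2]))
r.command_gripper(0.0)
r.reach([c[0]-.05,c[1],.26],[np.pi,0,yaw-np.pi if abs(yaw-np.pi)<9 else yaw])
im=r.read_camera("wrist");cv2.imwrite("pics/w0.png",im[:,:,::-1])
print(pose("wrist"));s=r.observe();print(s["clock"],s["eef_pos"],s["eef_rot"],s["ft_force"],s["joint_positions"],r.get_calibration("wrist")["extrinsics"],r.tcp_to_grasp)
E
```

```text
[ 0.58460736 -0.14897571] 1.5327499 (146.5116424560547, 116.45378112792969)
[-0.41724735  0.40141714  1.51040311  0.          1.2297724  -0.37920091] [-4.17247347e-01  4.01417138e-01  1.51040311e+00 -4.44089210e-16
  1.22977240e+00  1.19159546e+00]
[-0.41724735  0.33538852  1.33179149  0.          1.47441264 -0.37920091] [-4.17247347e-01  3.35388520e-01  1.33179149e+00 -4.44089210e-16
  1.47441264e+00  1.19159546e+00]
(array([ 0.58378778, -0.13472786]), np.float32(1.51209), (259.49627685546875, 210.82281494140625))
4.7667 [ 0.53474709 -0.14832748  0.26001543] [-3.14156331e+00  8.61479758e-05 -1.60749424e+00] [-0.22709068  0.6431075  -0.01559835] [-4.08740839e-01  3.74561058e-01  1.38226468e+00  9.25189405e-05
  1.38477089e+00  2.76953261e+00] [[-9.99323360e-01  3.67776025e-02  4.78942595e-04  5.39977052e-01]
 [-3.51070167e-02 -9.49884969e-01 -3.10622026e-01 -7.19388764e-02]
 [-1.09689930e-02 -3.10428661e-01  9.50533391e-01 -4.63457244e-01]
 [ 0.00000000e+00  0.00000000e+00  0.00000000e+00  1.00000000e+00]] 0.0188
```

View pics/w0.png

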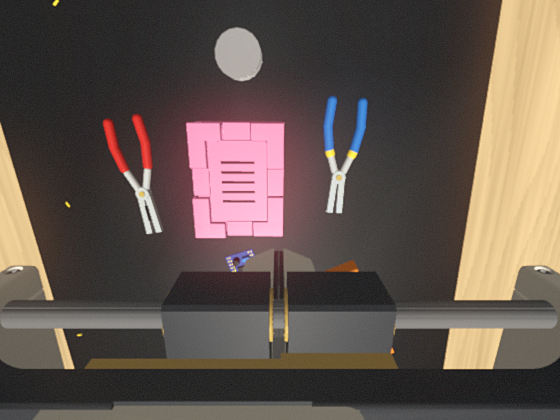

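The wrist view shows the pink case with its cover corners at about (187,122), (284,123), (283,237) and (195,238). The pliers are on the right and the strippers on the left, both clear of the case. Next I'll check the pose using these pixels.

Run:
```python
from h import *
k=r.get_calibration("wrist")
p=toplane(np.array([[187,122],[284,123],[283,237],[195,238.]]),k,.05);print(p.round(4),p.mean(0))
r.read_camera("wrist")
d=[(np.round(d["location"],3).tolist(),round(d["p"],2)) for d in r.place_of("corner_a","wrist")];print(d)
c=np.array([.5846,-.149]);y=1.533;R=np.array([[np.cos(y),-np.sin(y)],[np.sin(y),np.cos(y)]])
for n,sx,sy in zip("abcd",(1,-1,-1,1),(1,1,-1,-1)):print(n,c+R@[sx*.06,sy*.045])
```

```text
[[ 0.6355 -0.2207]
 [ 0.5259 -0.2155]
 [ 0.5315 -0.0759]
 [ 0.6434 -0.0786]] [ 0.58407272 -0.1476845 ]
[([0.627, -0.092, 0.052], 0.81), ([0.623, -0.207, 0.055], 0.63), ([0.534, -0.21, 0.053], 0.56), ([0.543, -0.087, 0.048], 0.55), ([0.454, -0.144, -0.002], 0.52)]
a [ 0.54189938 -0.08734242]
b [ 0.5373649  -0.20725672]
c [ 0.62730062 -0.21065758]
d [ 0.6318351  -0.09074328]
```

```bash
cat >> h.py <<'E'
C=np.array([.584,-.148]);Y=1.533
def corner(n):
    sx,sy=dict(a=(1,1),b=(-1,1),c=(-1,-1),d=(1,-1))[n];q=.0595*sx;w=.0445*sy
    return C+[np.cos(Y)*q-np.sin(Y)*w,np.sin(Y)*q+np.cos(Y)*w]
def press(n,zs=(.0535,.0515,.0497)):
    x,y=corner(n);log=[];f0=None
    r.servo_line([x,y,.064],velocity=.15);r.hold(.1);f0=r.observe()["ft_force"][2]
    for z in zs:
        r.servo_line([x,y,z],velocity=.03);s=r.observe();f=s["ft_force"][2]-f0
        log.append((z,round(s["eef_pos"][2],4),round(f,1)))
        if f>25:break
    r.servo_line([x,y,.064],velocity=.08);print(n,log,r.observe()["clock"])
E
python3 - <<'E'
from h import *
x,y=corner("a");r.servo_line([x,y,.08],velocity=.25)
press("a")
E
```

```text
a [(0.0535, np.float64(0.0533), np.float64(-0.4)), (0.0515, np.float64(0.0514), np.float64(-0.1)), (0.0497, np.float64(0.0496), np.float64(-0.6))] 7.4583
```

Run:
```python
from h import *
for n in "dcb":press(n)
```

```text
d [(0.0535, np.float64(0.0534), np.float64(1.7)), (0.0515, np.float64(0.0511), np.float64(0.1)), (0.0497, np.float64(0.0495), np.float64(-0.3))] 9.625
c [(0.0535, np.float64(0.0532), np.float64(1.1)), (0.0515, np.float64(0.0512), np.float64(0.7)), (0.0497, np.float64(0.0495), np.float64(-0.5))] 11.9917
b [(0.0535, np.float64(0.0531), np.float64(-0.6)), (0.0515, np.float64(0.0513), np.float64(-1.8)), (0.0497, np.float64(0.0496), np.float64(-1.7))] 14.1583
```

Run:
```python
from h import *
r.servo_line([.535,-.148,.2],velocity=.25)
a=r.read_camera("wrist")
k=r.get_calibration("wrist")
h=[(np.round(d["location"],3).tolist(),round(d["p"],2)) for d in r.place_of("corner_a","wrist")];print(h)
b=r.read_camera("side");print(r.observe()["clock"])
cv2.imwrite("pics/v1.png",np.hstack([cv2.resize(a[0:330,130:380],(400,528)),cv2.resize(b[190:285,235:335],(400,528),interpolation=cv2.INTER_CUBIC)])[:,:,::-1])
o=cv2.imread("pics/side0.png")[190:285,235:335];cv2.imwrite("pics/v0.png",cv2.resize(o,(400,380),interpolation=cv2.INTER_CUBIC))
```

```text
[([0.536, -0.208, 0.043], 0.97), ([0.632, -0.093, 0.046], 0.74), ([0.624, -0.212, 0.05], 0.58), ([0.542, -0.09, 0.048], 0.56)]
15.05
```

View pics/v1.png

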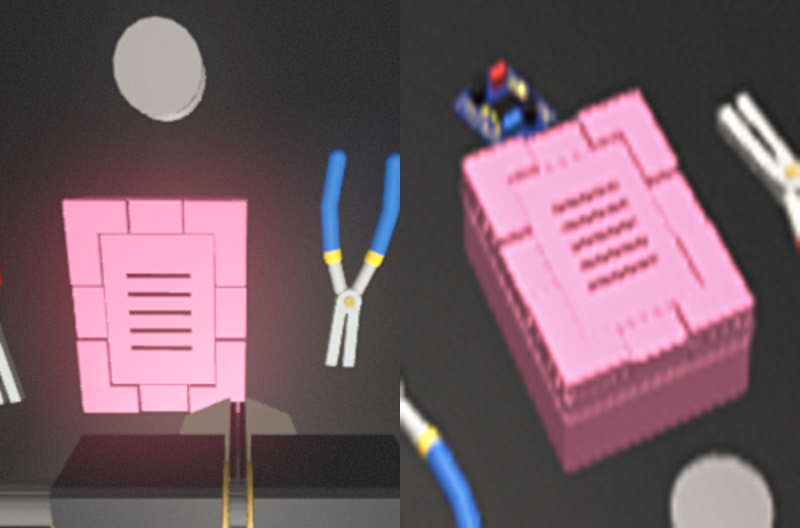

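View pics/v0.png

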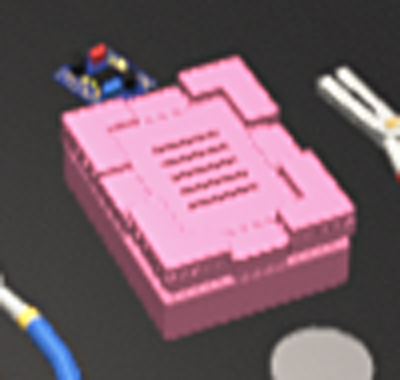

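After pressing, the side view shows all four corner sections level with only a small step to the mid pieces. Before, C at the right corner and D at the top stood proud. The wrist view agrees, and the case and its neighbours have not moved. The tips also reached 49.6 mm at every corner with no resistance left, so I'll move clear and hand in.

Run:
```python
from h import *
r.servo_line([.535,-.148,.27],velocity=.2);r.hold(.3);print(r.hand_in())
```

```text
the job is handed in; nothing more can be done
None
```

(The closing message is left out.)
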